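# Seal the print dry box and slide it home

## Task

The clear dry box of photo prints stands on the pulled-out tray of the desk riser, and its grey gasketed lid only rests in the mouth. Press the lid down at its corners, one after another going round, until all four have snapped down and it sits flat on the rim, then push the tray fully home under the riser and let go. Leave the other things on the desk where they are.

Things in the scene. Friction and masses are not known exactly. Their poses are not given: they have to be found in the camera images.
- box_rim (a point): centre of the dry box's mouth in the plane of its rim, 103 mm above the desk. The box is a clear tub 150 (x) by 200 (y) by 85 mm high with a grey rim, 164 x 214 mm outside; it is fixed on the tray and moves with it. x points the way the tray slides in (away from its front panel, towards the riser), y to the left, z up.
- riser: white desk riser, a board on two side panels, 420 mm wide (y), 240 mm deep, top 146 mm and underside 128 mm above the desk. Origin: on the desk under the box's centre with the tray pulled out; x as of box_rim. Its front edge lies 105 mm in +x from there; newspapers (54 mm high) and a red ornament (80 mm high), fixed on it, begin 95 mm behind that edge.
- lid: loose rigid grey lid, 166 (x) by 216 (y) mm, 6 mm thick, about 0.3 kg; a dial 46 mm across stands 6 mm proud in the middle. Origin: centre of the slab's underside, which lies on the rim when sealed; axes as of box_rim. A plug below it, 27 mm deep, fits the mouth with 1.5 mm play; a rib round it snaps past sprung gasket beads beside each corner. At the start it rests level, 11 to 12 mm too high.
- lid_near_left (a point): press spot at the near left corner (near: at the tray's front panel, far: at the riser; left is +y), on the top of the lid, 20 mm in from both edges. 6 mm above the plane of the rim when sealed, 17 to 18 mm at the start. Pressed there the corner gives way at about 8 to 14 N, snaps and stays down (a lone one 1 to 3 mm off the rim); the diagonally opposite corner rises meanwhile, to 30 mm at most, and may pop up again; a neighbour may go down along.
- lid_near_right (a point): press spot at the near right corner (near: at the tray's front panel, far: at the riser; left is +y), on the top of the lid, 20 mm in from both edges. 6 mm above the plane of the rim when sealed, 17 to 18 mm at the start. Pressed there the corner gives way at about 8 to 14 N, snaps and stays down (a lone one 1 to 3 mm off the rim); the diagonally opposite corner rises meanwhile, to 30 mm at most, and may pop up again; a neighbour may go down along.
- lid_far_right (a point): press spot at the far right corner (near: at the tray's front panel, far: at the riser; left is +y), on the top of the lid, 20 mm in from both edges. 6 mm above the plane of the rim when sealed, 17 to 18 mm at the start. Pressed there the corner gives way at about 8 to 14 N, snaps and stays down (a lone one 1 to 3 mm off the rim); the diagonally opposite corner rises meanwhile, to 30 mm at most, and may pop up again; a neighbour may go down along.
- lid_far_left (a point): press spot at the far left corner (near: at the tray's front panel, far: at the riser; left is +y), on the top of the lid, 20 mm in from both edges. 6 mm above the plane of the rim when sealed, 17 to 18 mm at the start. Pressed there the corner gives way at about 8 to 14 N, snaps and stays down (a lone one 1 to 3 mm off the rim); the diagonally opposite corner rises meanwhile, to 30 mm at most, and may pop up again; a neighbour may go down along.
- tray_front (a point): middle of the front face of the tray's white front panel, 38 mm above the desk, 130 mm in -x from box_rim; axes as of box_rim. The panel is 240 mm wide and reaches from 8 to 54 mm above the desk; it is the place to push. The box stands 55 mm behind this face.
- tray (a joint): travel of the tray in m: 0 pulled out (the start), 0.180 fully home against its stop; the box's front is then level with the riser's front edge and the front panel's face 55 mm before that edge. About 4 N of friction; it stays where it is left.
- pen_cup: black pen cup, 72 mm across, 95 mm high (pens to 155 mm), upright on the desk about 0.22 m to the left of the box. Leave it alone. Origin: centre of its underside.
- stapler: stapler, 135 x 36 x 47 mm, on the desk about 0.21 m to the right of the box. Leave it alone. Origin: centre of its underside.
- tape_dispenser: tape dispenser, 150 x 62 x 86 mm, on the desk. Leave it alone. Origin: centre of its underside.
- mug: white mug, 80 mm across, 92 mm high, on the desk. Leave it alone. Origin: centre of its underside.
- hole_punch: hole punch, 127 x 100 x 63 mm, on the desk. Leave it alone. Origin: centre of its underside.
- notebook: blue notebook, 152 x 214 x 17 mm, on the desk. Leave it alone. Origin: centre of its underside.

How it is judged:
On the way, in this order (a step that is already met when the one before it is completed fails the run):
1. a first corner of the lid is snapped down while the corner diagonally opposite is still up (((z of lid_near_left in the frame of box_rim below 0.0105 m and z of lid_far_right in the frame of box_rim above 0.013 m) or (z of lid_near_right in the frame of box_rim below 0.0105 m and z of lid_far_left in the frame of box_rim above 0.013 m) or (z of lid_far_right in the frame of box_rim below 0.0105 m and z of lid_near_left in the frame of box_rim above 0.013 m) or (z of lid_far_left in the frame of box_rim below 0.0105 m and z of lid_near_right in the frame of box_rim above 0.013 m))), for 0.1 s.
2. all four corners are down and the lid sits flat on the rim, the tray still pulled out (z of each of lid_near_left, lid_near_right, lid_far_right, lid_far_left in the frame of box_rim below 0.008 m and value of joint tray below 0.06 m), for 0.2 s.
3. the tray is pushed home with the lid still sealed (z of each of lid_near_left, lid_near_right, lid_far_right, lid_far_left in the frame of box_rim below 0.008 m and value of joint tray above 0.174 m), for 0.2 s.
At the end, for the whole second after the job is handed in: all four press spots of the lid stand less than 8 mm above the plane of the box's rim (6 mm is flat on the rim, so a gap under 2 mm), the tray is within 6 mm of its inner stop, and everything is at rest and let go (all of step 3 and linear speed of lid below 0.02 m/s); the robot touches nothing.
It fails at once if the lid is pressed elsewhere than at its corners (over 6 N with the fingers more than 35 mm from every press spot) (contact force between the fingers and lid above 6 N and horizontal distance between the grasp point and lid_near_left above 0.035 m and horizontal distance between the grasp point and lid_near_right above 0.035 m and horizontal distance between the grasp point and lid_far_right above 0.035 m and horizontal distance between the grasp point and lid_far_left above 0.035 m).
It fails at once if something else on the desk is moved by more than 30 mm or upset (distance of any of pen_cup, stapler, tape_dispenser, mug, hole_punch, notebook from where it was at the start of the episode above 0.03 m or angle between any of pen_cup, stapler, tape_dispenser, mug, hole_punch, notebook's own z axis and vertical above 0.35 rad).
It also fails if it takes over 51 s, if anything falls off the work surface, if the arm or the gripper's body presses on something with over 40 N, if the wrist force passes 120 N, or if a joint passes its speed limit or range.

## Robot

A 6-joint arm with a two-finger parallel gripper is mounted at the origin on the work surface. World frame = base frame: x ahead of the robot, y to its left, z up, the work surface at z = 0. Lengths are in m, angles in rad, forces in N, time in s.
With the tool pointing down it reaches from about 0.25 to 0.775 m from the base axis. Payload 8.9 kg.
Tool frame: the origin (TCP) lies at the very end of the fingers, on their centre line; the grasp point (between the pads) lies manip.hold_point_z behind it (manip.hold_point_z is the distance from the TCP to the grasp point, in m); z points along the fingers, y is the direction in which the jaws open and shut (so a half turn about z gives the same grasp; the last joint's range is limited). The gripper opens to 85 mm and grips with 20 to 120 N. Pads are 22 mm wide; open, the fingers measure 114 mm over their backs; the gripper's body (76 mm by 85 mm) begins 54 mm behind the grasp point. The pads swing forward as they close: fully open they stand 13 mm farther back than shut.
Start: joints at [0.992, 0.291, -0.153, 1.127, 0, 1.431], TCP at [0.224, 0.475, 0.231] pointing down, gripper open.
Joint ranges: [-2.52, 2.52], [-0.91, 1.74], [-1.3, 1.37], [-1.96, 2.02], [-1.52, 1.47], [-3.14, 3.14]. Speed limits (rad/s): [2.22, 2.22, 2.79, 3.14, 3.14, 3.14].

## Interface

Orientations are given as a unit quaternion [w, x, y, z].
In Python, from workcell import sense, optics, order, manip gives the robot as it stands. The module is installed in compiled form; this text tells all that it offers.
- The arm moves only by the tool carry_out, never from a script. Its argument "rows" is a list of rows, each an object with "delta_pos": the shift along the tool's x, y, z each as a share of 25 mm, from -1 to 1, a list of three; "roll": the turn about the tool's z as a share of 0.08 rad, from -1 to 1. A call has 1 to 5 rows; each row shifts and turns the commanded pose from where the row before left it, along the tool's axes as they then stand; what a row does not reach is not made up. A row lasts 1/12 s, in which the tool goes at most 41.7 mm and 7.16 degrees, less where a joint would pass 70% of its speed; a pose out of reach is approached as far as the arm can. A call with a number of a shift or a turn outside -1 to 1 is refused whole. A call with a gripper value outside its range is refused whole. "gripper" is the closure, from -1 (fully open) to 1 (shut), set as the call begins (left out, the last holds). The fingers move at their own pace and stop on an object; "newtons" is the grip in N (left out, the last holds). Time passes only in rows, so rows that do not move let the fingers close. It gives the time, the measured TCP pose, the force and the opening at its end, in the units of the state.
- sense(): the state, without advancing time (a new reading comes with each control period).
- optics.snapshot(name): name is "side" or "top" or "wrist"; returns the picture (420x560x3 uint8, red, green, blue); there is no depth.
- optics.get_calibration(name): a dict with "fx", "fy", "cx", "cy" (pixels), "world_from_camera" (4x4, takes a point from camera to world coordinates). Camera axes: x right, y down, z forward; pixel columns grow to the right and rows downward; lengths in m; the calibration is good to about 2 mm. A picture is of the moment at which its call begins: read the wrist's pose just before it. get_calibration takes no time and is no camera call; for the wrist camera it gives the pose at the moment of the call.
- order.close_job(): hands the job in, once; it reports no verdict.
Trained networks look in the newest picture that a camera, given by its name, has taken for a name from the list of things; names that differ only in an ending like _2 or _b are one class to them, and where a whole thing is asked for, a point or a joint stands for the part that bears it (a point fixed in the world has none). Each returns a list of dicts, best first, with "p" (0 to 1); they miss things now and then, are a little off and sometimes report something else, mostly with a low value. They report only what shows in the picture. A call takes as long as a camera call.
- optics.boxes_of(camera, query): "point" ([column, row] in pixels, amid what is visible of it).
The state is a dict: "t": time; "qpos": joint angles; "joint_vel": joint speeds; "joint_torque": joint torques, N m; "tool_pos": TCP position; "eef_rot": TCP orientation; "force": force on the tool from outside, world axes, zero at the start; "ft_torque": the same for the moment, N m; "width": finger opening in m.
Only numpy, scipy, OpenCV 4.12 (cv2) and the standard library are available. Lean on these libraries where they do the work, as an engineer would, in place of code of your own. Each camera call takes 0.05 s, during which the arm holds its last target.

## Working session

There is one attempt and no reset: what is moved stays moved. The work goes in short steps, Python scripts to look and compute and a tool call to move; the robot and the scene stay as the last step left them, time stands still between calls to the robot, and variables do not carry over. Pictures are saved under pics/ and viewed, and the job is handed in when it is done.

Besides the shell and the picture viewer there is one more tool, called after "Emit:" as name(argument=value, ...) on one line, values as JSON. carry_out: Moves the arm, as the interface text tells. Shift numbers are shares of 25 mm and turn numbers shares of 0.08 rad, none past 1 either way. Its arguments: {"type":"object","properties":{"rows":{"type":"array","items":{"type":"object","properties":{"delta_pos":{"type":"array","items":{"type":"number","minimum":-1,"maximum":1}},"roll":{"type":"number","minimum":-1,"maximum":1}}}},"gripper":{"type":"number"},"newtons":{"type":"number"}},"required":["rows"]}

```bash
mkdir -p pics
python3 - <<'E'
from workcell import sense, optics, order, manip
import cv2
s=sense(); print(s); print(manip.hold_point_z)
for n in ["top","side"]:
    im=optics.snapshot(n); cv2.imwrite(f"pics/{n}0.png",im[:,:,::-1])
    c=optics.get_calibration(n); print(n,c)
    for q in ["box_rim","lid","lid_near_left","lid_near_right","lid_far_right","lid_far_left","tray_front","riser"]:
        r=optics.boxes_of(n,q); print(q,r[:2])
print(sense()['t'])
E
```

```text
{'t': 0.0, 'qpos': array([ 9.91700065e-01,  2.91299531e-01, -1.54106424e-01,  1.12666861e+00,
       -6.87294960e-07,  1.43149977e+00]), 'joint_vel': array([ 0.00051025, -0.00032509, -0.0001246 , -0.00032651,  0.00011958,
       -0.00017625]), 'joint_torque': array([ 1.41112123e-03, -5.37139320e+01,  3.31374013e+01,  1.60489383e-02,
       -1.75879757e-05,  1.42457199e-05]), 'tool_pos': array([0.2232885 , 0.47469044, 0.23072971]), 'eef_rot': array([-2.24343359e-04,  2.18131844e-01,  9.75919100e-01, -5.98452729e-04]), 'force': array([-0.23054989, -0.15208374, -0.12731078]), 'ft_torque': array([-0.01084142, -0.05935933, -0.01053223]), 'width': 0.0849834681801008}
0.0187
top {'fx': 382.1131342641316, 'fy': 382.1131342641316, 'cx': 284.0299329572385, 'cy': 212.23138284254114, 'world_from_camera': array([[ 0.01330611, -0.98573253,  0.16779254,  0.33418648],
       [-0.99977081, -0.01593021, -0.01430257,  0.03940352],
       [ 0.01677148, -0.16756377, -0.98571857,  1.06527304],
       [ 0.        ,  0.        ,  0.        ,  1.        ]])}
box_rim [{'point': [296.1, 223.9], 'p': 0.67}]
lid
[... 570 characters left out ...]
-0.25209763,  0.21441498,  0.11073999],
       [-0.33089828,  0.70740551, -0.62456687,  1.14333806],
       [ 0.00577349, -0.66032131, -0.75096101,  1.45538999],
       [ 0.        ,  0.        ,  0.        ,  1.        ]])}
box_rim [{'point': [277.3, 223.8], 'p': 0.87}]
lid [{'point': [264.5, 194.4], 'p': 0.97}]
lid_near_left [{'point': [260.4, 193.4], 'p': 0.65}]
lid_near_right [{'point': [265.7, 192.6], 'p': 0.62}, {'point': [272.7, 221.0], 'p': 0.19}]
lid_far_right [{'point': [265.1, 193.1], 'p': 0.6}]
lid_far_left [{'point': [263.0, 194.9], 'p': 0.68}]
tray_front [{'point': [264.5, 193.3], 'p': 0.72}, {'point': [273.9, 225.7], 'p': 0.56}]
riser [{'point': [208.7, 186.7], 'p': 0.81}]
0.9
```

View pics/top0.png

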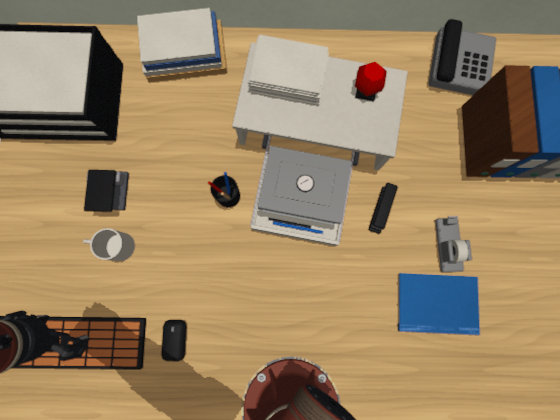

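View pics/side0.png

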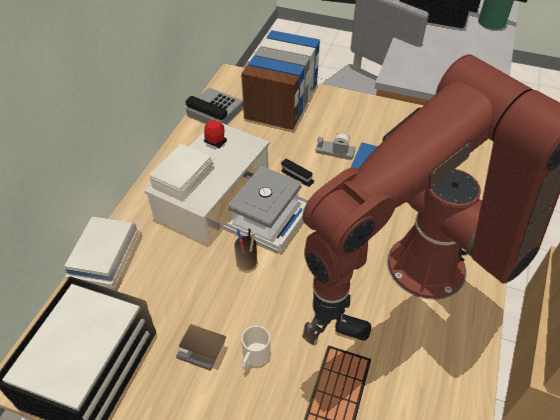

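The top view shows the lid centred near (305,184), turned a few degrees, with the dial visible. The riser is behind it, the pen cup at (225,190) and the stapler at (383,207). I'll zoom in on the lid to get its corners.

Run:
```python
import cv2
im=cv2.imread("pics/top0.png")
c=cv2.resize(im[130:250,230:390],None,fx=5,fy=5,interpolation=cv2.INTER_CUBIC)
for i in range(0,160,20):
    cv2.putText(c,str(230+i),(i*5,10),0,.4,(0,0,255));cv2.line(c,(i*5,0),(i*5,600),(0,0,255),1)
for i in range(0,120,20):
    cv2.putText(c,str(130+i),(0,i*5),0,.4,(0,0,255));cv2.line(c,(0,i*5),(800,i*5),(0,0,255),1)
cv2.imwrite("pics/crop.png",c)
```

```text
(no output)
```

View pics/crop.png

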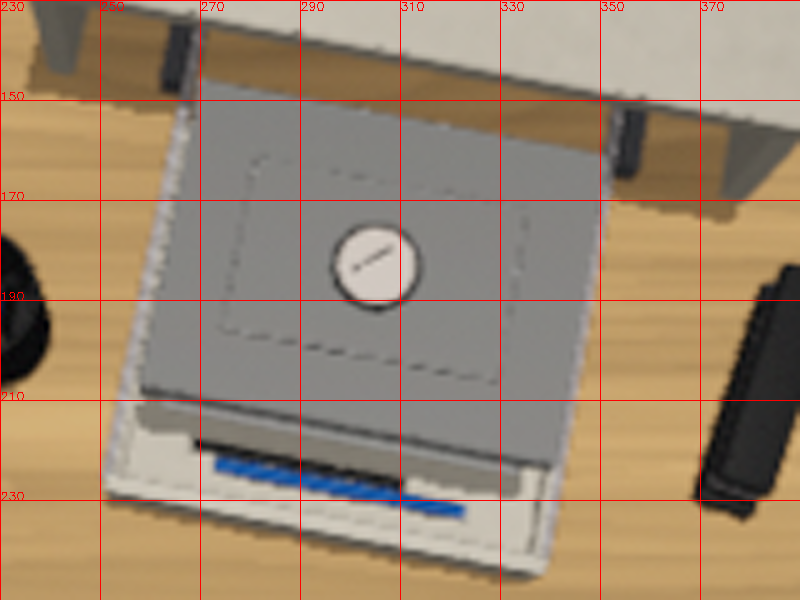

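```bash
cat > h.py <<'E'
import numpy as np
from workcell import sense, optics, order, manip
from scipy.spatial.transform import Rotation as R
def ray(cam,px,z):
    c=optics.get_calibration(cam);T=np.array(c['world_from_camera'])
    d=T[:3,:3]@np.array([(px[0]-c['cx'])/c['fx'],(px[1]-c['cy'])/c['fy'],1]);o=T[:3,3]
    return o+d*(z-o[2])/d[2]
E
python3 - <<'E'
from h import *
P={'FL':(270,145.8),'FR':(351.5,160.5),'NR':(340.5,223.2),'NL':(258,207.3)}
W={k:ray('top',v,.1205)[:2] for k,v in P.items()}
model={'FL':(83,108),'FR':(83,-108),'NR':(-83,-108),'NL':(-83,108)}
A=np.array([model[k] for k in P])/1000.;B=np.array([W[k] for k in P])
for k in W: print(k,W[k])
print('dial',ray('top',(305.3,182.8),.1265), 'mean',B.mean(0))
a=A@[1,1j];b=(B-B.mean(0))@[1,1j]
s=(np.conj(a)*b).sum();th=np.angle(s);print('yaw',th,'scale',abs(s)/(abs(a)**2).sum())
c=np.array(B.mean(0));Rm=np.array([[np.cos(th),-np.sin(th)],[np.sin(th),np.cos(th)]])
print((A@Rm.T+c-B)*1000)
S={k:Rm@np.array([np.sign(m[0])*.063,np.sign(m[1])*.088])+c for k,m in model.items()}
for k in S: print('spot',k,S[k],np.linalg.norm(S[k]))
print('front',c+Rm@[-.13,0]);print('riser front edge',c+Rm@[.105,0])
# front panel top outer edge corners z=.054
for p in [(251,229),(338,245)]: print(ray('top',p,.054))
s=sense();print(R.from_quat(np.roll(s['eef_rot'],-1)).as_matrix(),s['t'])
E
```

```text
FL [0.66846474 0.06425183]
FR [ 0.63294147 -0.14626622]
NR [ 0.4694537  -0.11598811]
NL [0.50651167 0.09122212]
dial [ 0.57031637 -0.02698252  0.1265    ] mean [ 0.5693429 -0.0266951]
yaw -0.17281916854451365 scale 0.9865909946096927
[[ 1.2134762   1.17159909]
 [-0.4066545  -1.09279371]
 [-0.44612725 -2.82550934]
 [-0.36069445  2.74670396]]
spot FL [0.64653694 0.04916055] 0.6484032490059615
spot FR [ 0.61627194 -0.12421773] 0.6286661696209717
spot NR [ 0.49214885 -0.10255075] 0.5027197511282618
spot NL [0.52241385 0.07082754] 0.5271932934607989
front [ 0.44127939 -0.00434027]
riser front edge [ 0.6727788  -0.04475092]
[0.45964929 0.11202521 0.054     ]
[ 0.42048218 -0.11960498  0.054     ]
[[-9.04840259e-01  4.25751223e-01  3.51713405e-05]
 [ 4.25751223e-01  9.04840260e-01  9.18785011e-07]
 [-3.14332710e-05  1.58055949e-05 -9.99999999e-01]] 0.9
```

Emit:
carry_out(rows=[{"roll": -0.67, "delta_pos": [0, -0.5, 0]}, {"roll": -0.67, "delta_pos": [0, -1, 0]}, {"roll": -0.67, "delta_pos": [0, -1, 0]}, {"roll": -0.67, "delta_pos": [0, -1, 0]}, {"roll": -0.67, "delta_pos": [0, -1, 0]}], gripper=1, newtons=40)

```text
t: 1.32
tool_pos: [0.1875, 0.3675, 0.2312]
eef_rot: [-0.0, 0.084, 0.996, -0.0]
force: [0.2, -0.3, 1.1]
width: 0.0256
```

```bash
cat >> h.py <<'E'
TH=-.1728;C=np.array([.5697,-.0267])
def spot(m): 
    return C+np.array([[np.cos(TH),-np.sin(TH)],[np.sin(TH),np.cos(TH)]])@np.array(m)
S={'FL':(.063,.088),'FR':(.063,-.088),'NR':(-.063,-.088),'NL':(-.063,.088),'front':(-.13,0)}
def go(x,y,z):
    s=sense();M=R.from_quat(np.roll(s['eef_rot'],-1)).as_matrix()
    d=M.T@(np.array([x,y,z])-s['tool_pos']);
    fx=C+0; v=s['tool_pos'][:2]-C; c,n=np.cos(TH),np.sin(TH)
    print('t',round(s['t'],2),'tool',s['tool_pos'].round(4),'box xy',(c*v[0]+n*v[1]).round(4),(-n*v[0]+c*v[1]).round(4),'F',s['force'].round(1),'w',round(s['width'],4))
    print('yawerr',np.arctan2(M[1,0],M[0,0])-(np.pi+TH),'delta units',(d/.025).round(2))
E
python3 -c "
from h import *
go(*spot(S['NL']),.16)"
```

```text
t 1.32 tool [0.1875 0.3675 0.2312] box xy -0.4443 0.3226 F [ 0.2 -0.3  1.1] w 0.0256
yawerr 0.0041777568703840195 delta units [-15.21  -9.45   2.85]
```

Emit:
carry_out(rows=[{"delta_pos": [-0.7, -0.5, 0]}, {"delta_pos": [-1, -0.7, 0]}, {"delta_pos": [-1, -0.7, 0]}, {"delta_pos": [-1, -0.7, 0]}, {"delta_pos": [-1, -0.7, 0]}])

```text
invalid input at $.rows[0]: expected keys delta_pos, roll
```

Emit:
carry_out(rows=[{"delta_pos": [-1, -0.7, 0]}, {"delta_pos": [-1, -0.7, 0]}, {"delta_pos": [-1, -0.6, 0]}, {"delta_pos": [-1, -0.6, 0.2]}, {"delta_pos": [-1, -0.6, 0.2]}])

```text
invalid input at $.rows[0]: expected keys delta_pos, roll
```

```bash
python3 -c "
from h import *
go(*spot(S['NL']),.16)"
```

```text
t 1.32 tool [0.1875 0.3675 0.2312] box xy -0.4443 0.3226 F [ 0.2 -0.3  1.1] w 0.0256
yawerr 0.0041777568703840195 delta units [-15.21  -9.45   2.85]
```

Emit:
carry_out(rows=[{"delta_pos": [-0.7, -0.5, 0], "roll": 0}, {"delta_pos": [-1, -0.7, 0], "roll": 0}, {"delta_pos": [-1, -0.7, 0], "roll": 0}, {"delta_pos": [-1, -0.7, 0], "roll": 0}, {"delta_pos": [-1, -0.7, 0], "roll": 0}])

```text
t: 1.73
tool_pos: [0.2906, 0.2661, 0.2316]
eef_rot: [0.0, 0.086, 0.996, 0.0]
force: [0.7, 0.3, -0.0]
width: -0.0002
```

Emit:
carry_out(rows=[{"delta_pos": [-1, -0.7, 0], "roll": 0}, {"delta_pos": [-1, -0.7, 0], "roll": 0}, {"delta_pos": [-1, -0.6, 0], "roll": 0}, {"delta_pos": [-1, -0.6, 0.2], "roll": 0}, {"delta_pos": [-1, -0.6, 0.2], "roll": 0}])

```text
t: 2.15
tool_pos: [0.4005, 0.1658, 0.2215]
eef_rot: [0.001, 0.086, 0.996, 0.0]
force: [0.5, 1.3, -0.3]
width: -0.0004
```

```bash
python3 -c "
from h import *
go(*spot(S['NL']),.16)"
```

```text
t 2.15 tool [0.4005 0.1658 0.2215] box xy -0.1998 0.1606 F [ 0.5  1.3 -0.3] w -0.0004
yawerr 0.000708450422786111 delta units [-5.47 -2.91  2.47]
```

Emit:
carry_out(rows=[{"delta_pos": [-1, -0.5, 0.3], "roll": 0}, {"delta_pos": [-1, -0.5, 0.5], "roll": 0}, {"delta_pos": [-1, -0.5, 0.5], "roll": 0}, {"delta_pos": [-0.5, -0.3, 0.5], "roll": 0}, {"delta_pos": [0, 0, 0], "roll": 0}])

```text
t: 2.57
tool_pos: [0.4789, 0.1057, 0.1741]
eef_rot: [-0.001, 0.087, 0.996, -0.0]
force: [-0.3, -1.0, -0.8]
width: 0.0
```

```bash
python3 -c "
from h import *
go(*spot(S['NL']),.125)"
```

```text
t 2.57 tool [0.4789 0.1057 0.1741] box xy -0.1122 0.1148 F [-0.3 -1.  -0.8] w 0.0
yawerr -0.0016012504556002227 delta units [-1.97 -1.07  1.96]
```

Emit:
carry_out(rows=[{"delta_pos": [-1, -0.55, 0], "roll": 0}, {"delta_pos": [-0.97, -0.52, 0.6], "roll": 0}, {"delta_pos": [0, 0, 0.7], "roll": 0}, {"delta_pos": [0, 0, 0.6], "roll": 0}, {"delta_pos": [0, 0, 0], "roll": 0}])

```text
t: 2.98
tool_pos: [0.5197, 0.0731, 0.1266]
eef_rot: [-0.002, 0.086, 0.996, -0.0]
force: [-0.4, 1.5, -0.2]
width: 0.0002
```

```bash
python3 -c "
from h import *
go(*spot(S['NL']),.120)
import cv2
for n in ['wrist','side']: cv2.imwrite('pics/%s1.png'%n,optics.snapshot(n)[:,:,::-1])"
```

```text
t 2.98 tool [0.5197 0.0731 0.1266] box xy -0.0664 0.0897 F [-0.4  1.5 -0.2] w 0.0002
yawerr 0.0007217535413546194 delta units [-0.14 -0.07  0.26]
```

View pics/wrist1.png

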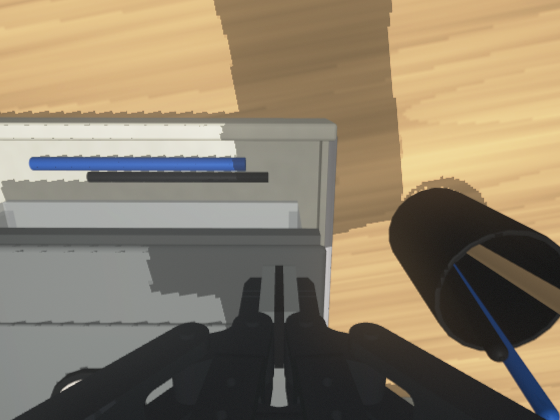

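View pics/side1.png

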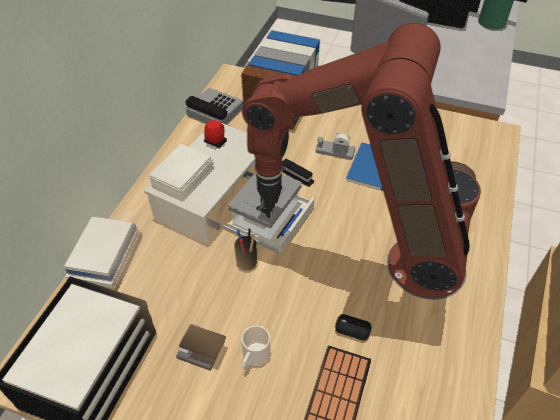

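The shut fingers (tip near (280,268) in the wrist view) are over the near-left corner, and the lid edges are at column 328 and row 245. I'll press here.

Emit:
carry_out(rows=[{"delta_pos": [-0.14, -0.07, 0.2], "roll": 0}, {"delta_pos": [0, 0, 0.12], "roll": 0}, {"delta_pos": [0, 0, 0.12], "roll": 0}, {"delta_pos": [0, 0, 0.12], "roll": 0}])

```text
t: 3.42
tool_pos: [0.5258, 0.0704, 0.1155]
eef_rot: [0.001, 0.086, 0.996, -0.0]
force: [1.5, -1.5, 1.1]
width: 0.0002
```

Emit:
carry_out(rows=[{"delta_pos": [0, 0, 0.1], "roll": 0}, {"delta_pos": [0, 0, 0.1], "roll": 0}, {"delta_pos": [0, 0, 0], "roll": 0}])

```text
t: 3.67
tool_pos: [0.5259, 0.0705, 0.111]
eef_rot: [0.001, 0.086, 0.996, -0.0]
force: [-1.4, -1.1, 14.2]
width: 0.0001
```

Emit:
carry_out(rows=[{"delta_pos": [0, 0, 0.08], "roll": 0}, {"delta_pos": [0, 0, 0.08], "roll": 0}, {"delta_pos": [0, 0, 0], "roll": 0}])

```text
t: 3.92
tool_pos: [0.5288, 0.07, 0.11]
eef_rot: [0.005, 0.086, 0.996, -0.0]
force: [-2.9, -2.6, 37.7]
width: 0.0001
```

```bash
python3 -c "
from h import *
go(*spot(S['NR']),.150)
import cv2
for n in ['wrist','side']: cv2.imwrite('pics/%s2.png'%n,optics.snapshot(n)[:,:,::-1])"
```

```text
t 3.92 tool [0.5288 0.07   0.11  ] box xy -0.0569 0.0883 F [-2.9 -2.6 37.7] w 0.0001
yawerr 0.0008255276483737362 delta units [ 0.23 -7.05 -1.61]
```

View pics/wrist2.png

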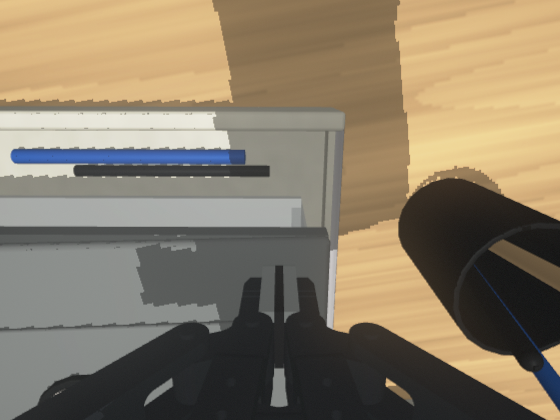

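Near-left is at the bottom: 38 N at z=0.110. Next is near-right.

Emit:
carry_out(rows=[{"delta_pos": [0, 0, -0.9], "roll": 0}, {"delta_pos": [0.2, -0.5, -0.9], "roll": 0}, {"delta_pos": [0, -1, -0.2], "roll": 0}, {"delta_pos": [0, -1, 0], "roll": 0}, {"delta_pos": [0, -1, 0], "roll": 0}])

```text
t: 4.43
tool_pos: [0.5048, -0.0153, 0.1562]
eef_rot: [0.0, 0.085, 0.996, 0.0]
force: [-0.2, 0.7, -0.9]
width: 0.0002
```

Emit:
carry_out(rows=[{"delta_pos": [0, -1, 0], "roll": 0}, {"delta_pos": [0, -1, 0], "roll": 0}, {"delta_pos": [0, -0.8, 0], "roll": 0}, {"delta_pos": [0, -0.4, 0], "roll": 0}, {"delta_pos": [0, 0, 0], "roll": 0}])

```text
t: 4.85
tool_pos: [0.4909, -0.095, 0.1556]
eef_rot: [-0.0, 0.087, 0.996, -0.0]
force: [-0.6, 0.0, 1.1]
width: 0.0
```

```bash
python3 -c "
from h import *
go(*spot(S['NR']),.128)
import cv2
for n in ['wrist','side']: cv2.imwrite('pics/%s3.png'%n,optics.snapshot(n)[:,:,::-1])
im=cv2.imread('pics/side3.png'); cv2.imwrite('pics/side3c.png',cv2.resize(im[150:260,200:340],None,fx=5,fy=5,interpolation=2))"
```

```text
t 4.85 tool [ 0.4909 -0.095   0.1556] box xy -0.0659 -0.0808 F [-0.6  0.   1.1] w 0.0
yawerr -0.0012467414163732649 delta units [-0.12 -0.29  1.1 ]
```

View pics/side3c.png

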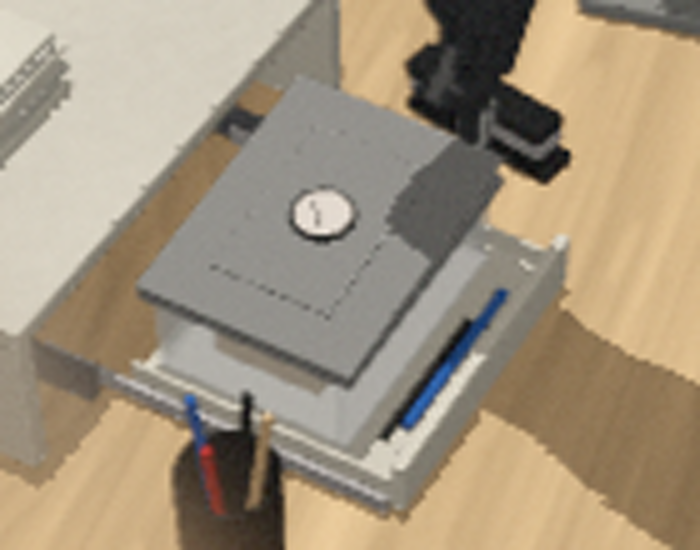

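View pics/wrist3.png

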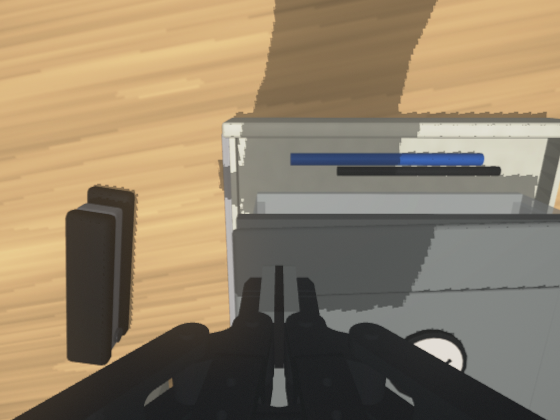

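The lid is in place with the gripper at near-right; the stapler at the left edge of the wrist view is clear of it. I'll descend and press.

Emit:
carry_out(rows=[{"delta_pos": [-0.1, -0.28, 0.5], "roll": 0}, {"delta_pos": [0, 0, 0.6], "roll": 0}, {"delta_pos": [0, 0, 0.2], "roll": 0}, {"delta_pos": [0, 0, 0.12], "roll": 0}, {"delta_pos": [0, 0, 0.12], "roll": 0}])

```text
t: 5.37
tool_pos: [0.4931, -0.0999, 0.1178]
eef_rot: [0.0, 0.085, 0.996, 0.0]
force: [0.6, 2.5, 4.8]
width: -0.0001
```

Emit:
carry_out(rows=[{"delta_pos": [0, 0, 0.12], "roll": 0}, {"delta_pos": [0, 0, 0.1], "roll": 0}, {"delta_pos": [0, 0, 0], "roll": 0}])

```text
t: 5.62
tool_pos: [0.4925, -0.1004, 0.1116]
eef_rot: [-0.0, 0.085, 0.996, 0.0]
force: [0.2, 0.3, 0.3]
width: 0.0001
```

Emit:
carry_out(rows=[{"delta_pos": [0, 0, 0.08], "roll": 0}, {"delta_pos": [0, 0, 0.08], "roll": 0}, {"delta_pos": [0, 0, 0.04], "roll": 0}, {"delta_pos": [0, 0, 0], "roll": 0}])

```text
t: 5.95
tool_pos: [0.4946, -0.1012, 0.1089]
eef_rot: [0.002, 0.086, 0.996, -0.0]
force: [-1.5, 2.5, 21.5]
width: 0.0003
```

Emit:
carry_out(rows=[{"delta_pos": [0, 0, -1], "roll": 0}, {"delta_pos": [-0.3, 0, -1], "roll": 0}, {"delta_pos": [-1, 0, -0.3], "roll": 0}, {"delta_pos": [-1, 0, 0], "roll": 0}, {"delta_pos": [-1, 0, 0], "roll": 0}])

```text
t: 6.37
tool_pos: [0.5754, -0.1154, 0.1654]
eef_rot: [0.001, 0.086, 0.996, -0.0]
force: [1.2, 0.2, -0.7]
width: -0.0001
```

Emit:
carry_out(rows=[{"delta_pos": [-1, 0, 0], "roll": 0}, {"delta_pos": [-0.7, 0, 0], "roll": 0}, {"delta_pos": [0, 0, 0], "roll": 0}])

```text
t: 6.62
tool_pos: [0.6186, -0.1229, 0.1637]
eef_rot: [0.001, 0.086, 0.996, -0.0]
force: [-0.6, 0.0, -0.3]
width: -0.0
```

```bash
python3 -c "
from h import *
go(*spot(S['FR']),.138)
import cv2
for n in ['wrist','side']: cv2.imwrite('pics/%s4.png'%n,optics.snapshot(n)[:,:,::-1])
im=cv2.imread('pics/side4.png'); cv2.imwrite('pics/side4c.png',cv2.resize(im[150:260,200:340],None,fx=5,fy=5,interpolation=2))"
```

```text
t 6.62 tool [ 0.6186 -0.1229  0.1637] box xy 0.0647 -0.0864 F [-0.6  0.  -0.3] w -0.0
yawerr 0.0010015031665724372 delta units [ 0.07 -0.06  1.03]
```

View pics/side4c.png

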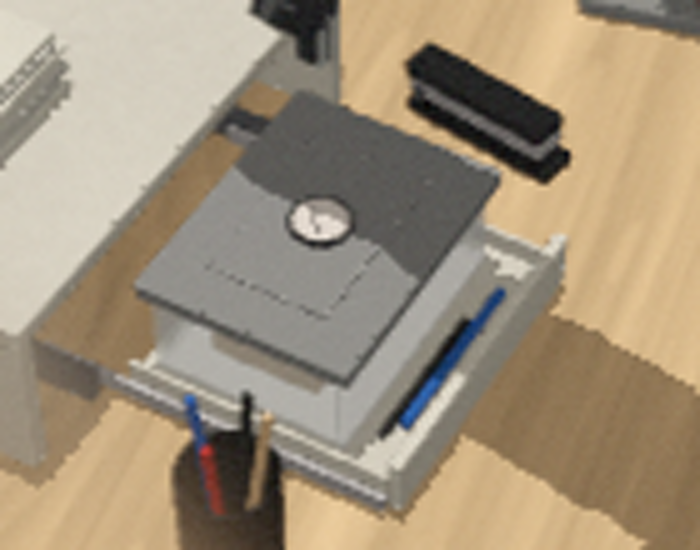

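View pics/wrist4.png

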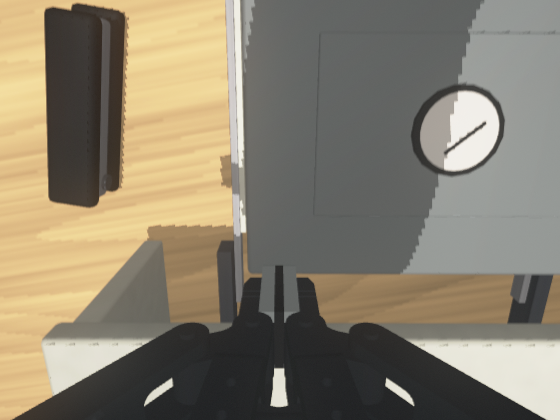

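```bash
python3 -c "
from h import *
c=optics.get_calibration('wrist');T=np.array(c['world_from_camera'])
for z in (.109,.115,.12,.125,.13):
  p=np.linalg.inv(T)@np.r_[spot((.083,-.108)),z,1]
  print(z,(c['fx']*p[0]/p[2]+c['cx'],c['fy']*p[1]/p[2]+c['cy']), ray('wrist',(250,272),z))
for z in (.115,.11): 
  q=ray('wrist',(459,129),z+.004);print('dial',q)
print(spot((.083,-.108)))
"
```

```text
0.109 (np.float64(241.20224125723155), np.float64(269.75524258470944)) [ 0.63518433 -0.14261743  0.109     ]
0.115 (np.float64(240.20041827787932), np.float64(274.5775346345272)) [ 0.63226165 -0.14159785  0.115     ]
0.12 (np.float64(239.32356552257957), np.float64(278.79828037293817)) [ 0.62982609 -0.1407482   0.12      ]
0.125 (np.float64(238.40567129650782), np.float64(283.21657993302784)) [ 0.62739052 -0.13989855  0.125     ]
0.13 (np.float64(237.44378510449866), np.float64(287.8466355737505)) [ 0.62495496 -0.1390489   0.13      ]
dial [ 0.57185184 -0.02520249  0.119     ]
dial [ 0.57273072 -0.02297089  0.114     ]
[ 0.63289423 -0.14736271]
```

The far-right lid corner (pixel 250,272) agrees with the estimate to within about 5 mm. Pressing it now.

Emit:
carry_out(rows=[{"delta_pos": [0.08, 0.03, 0.6], "roll": 0}, {"delta_pos": [0, 0, 0.6], "roll": 0}, {"delta_pos": [0, 0, 0.3], "roll": 0}, {"delta_pos": [0, 0, 0.15], "roll": 0}, {"delta_pos": [0, 0, 0.12], "roll": 0}])

```text
t: 7.13
tool_pos: [0.6133, -0.1211, 0.12]
eef_rot: [-0.0, 0.086, 0.996, 0.0]
force: [1.1, -0.2, -0.3]
width: 0.0001
```

Emit:
carry_out(rows=[{"delta_pos": [0, 0, 0.12], "roll": 0}, {"delta_pos": [0, 0, 0.08], "roll": 0}, {"delta_pos": [0, 0, 0], "roll": 0}])

```text
t: 7.38
tool_pos: [0.6139, -0.1212, 0.1151]
eef_rot: [0.0, 0.086, 0.996, -0.0]
force: [-0.6, -0.9, 0.1]
width: -0.0
```

Emit:
carry_out(rows=[{"delta_pos": [0, 0, 0.08], "roll": 0}, {"delta_pos": [0, 0, 0.08], "roll": 0}, {"delta_pos": [0, 0, 0.08], "roll": 0}, {"delta_pos": [0, 0, 0], "roll": 0}])

```text
t: 7.72
tool_pos: [0.6141, -0.1212, 0.1092]
eef_rot: [0.0, 0.086, 0.996, -0.0]
force: [-0.6, -1.0, 0.8]
width: -0.0
```

Emit:
carry_out(rows=[{"delta_pos": [0, 0, 0.08], "roll": 0}, {"delta_pos": [0, 0, 0.06], "roll": 0}, {"delta_pos": [0, 0, 0], "roll": 0}])

```text
t: 7.97
tool_pos: [0.6165, -0.1217, 0.109]
eef_rot: [0.003, 0.086, 0.996, -0.0]
force: [-2.0, 2.7, 24.5]
width: -0.0001
```

Far-right is down: 24.5 N at z=0.109. Next is far-left, and I'll lift higher because it may be raised.

Emit:
carry_out(rows=[{"delta_pos": [0, 0, -1], "roll": 0}, {"delta_pos": [0, 0.3, -1], "roll": 0}, {"delta_pos": [0, 1, -0.4], "roll": 0}, {"delta_pos": [0, 1, 0], "roll": 0}, {"delta_pos": [0, 1, 0], "roll": 0}])

```text
t: 8.38
tool_pos: [0.6288, -0.0394, 0.1667]
eef_rot: [0.001, 0.086, 0.996, -0.0]
force: [0.3, -0.1, -0.5]
width: -0.0001
```

Emit:
carry_out(rows=[{"delta_pos": [0, 1, 0], "roll": 0}, {"delta_pos": [0, 1, 0], "roll": 0}, {"delta_pos": [0, 1, 0], "roll": 0}, {"delta_pos": [0, 0.6, 0], "roll": 0}, {"delta_pos": [0, 0, 0], "roll": 0}])

```text
t: 8.8
tool_pos: [0.6436, 0.0516, 0.1653]
eef_rot: [-0.0, 0.084, 0.996, 0.0]
force: [-1.1, 0.0, -0.2]
width: 0.0003
```

```bash
python3 -c "
from h import *
go(*spot(S['FL']),.138)
import cv2
for n in ['wrist']: cv2.imwrite('pics/%s5.png'%n,optics.snapshot(n)[:,:,::-1])
"
```

```text
t 8.8 tool [0.6436 0.0516 0.1653] box xy 0.0593 0.0898 F [-1.1  0.  -0.2] w 0.0003
yawerr 0.003982815028418685 delta units [-0.15 -0.08  1.09]
```

View pics/wrist5.png

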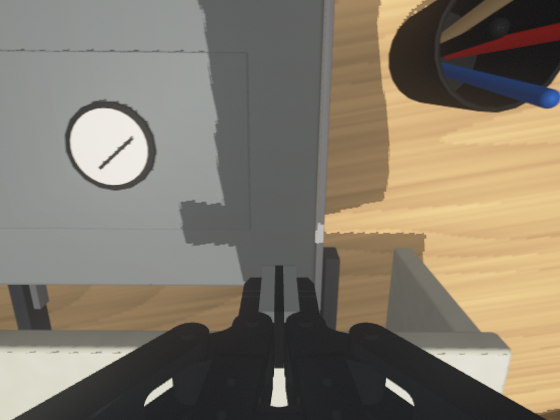

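The gripper is over far-left, and the pen cup at upper right of the view is well clear. Descending.

Emit:
carry_out(rows=[{"delta_pos": [-0.05, -0.1, 0.6], "roll": 0}, {"delta_pos": [0, 0, 0.6], "roll": 0}, {"delta_pos": [0, 0, 0.3], "roll": 0}, {"delta_pos": [0, 0, 0.15], "roll": 0}, {"delta_pos": [0, 0, 0.15], "roll": 0}])

```text
t: 9.27
tool_pos: [0.6441, 0.0452, 0.1204]
eef_rot: [-0.0, 0.086, 0.996, -0.0]
force: [0.5, -0.2, -0.7]
width: -0.0001
```

Emit:
carry_out(rows=[{"delta_pos": [0, 0, 0.12], "roll": 0}, {"delta_pos": [0, 0, 0.1], "roll": 0}, {"delta_pos": [0, 0, 0.06], "roll": 0}, {"delta_pos": [0, 0, 0], "roll": 0}])

```text
t: 9.6
tool_pos: [0.6443, 0.0461, 0.1135]
eef_rot: [0.0, 0.086, 0.996, -0.0]
force: [0.2, 0.9, -0.1]
width: -0.0002
```

Emit:
carry_out(rows=[{"delta_pos": [0, 0, 0.1], "roll": 0}, {"delta_pos": [0, 0, 0.1], "roll": 0}, {"delta_pos": [0, 0, 0.06], "roll": 0}, {"delta_pos": [0, 0, 0], "roll": 0}])

```text
t: 9.93
tool_pos: [0.6455, 0.0459, 0.1091]
eef_rot: [0.002, 0.086, 0.996, -0.0]
force: [-2.2, 0.1, 13.5]
width: 0.0004
```

Emit:
carry_out(rows=[{"delta_pos": [0, 0, 0.06], "roll": 0}, {"delta_pos": [0, 0, 0.04], "roll": 0}, {"delta_pos": [0, 0, 0], "roll": 0}])

```text
t: 10.18
tool_pos: [0.6473, 0.0457, 0.109]
eef_rot: [0.004, 0.086, 0.996, -0.0]
force: [-2.6, -1.3, 28.9]
width: 0.0001
```

Emit:
carry_out(rows=[{"delta_pos": [0, 0, -1], "roll": 0}, {"delta_pos": [0.5, 0, -1], "roll": 0}, {"delta_pos": [1, 0, 0], "roll": 0}, {"delta_pos": [1, 0, 0], "roll": 0}, {"delta_pos": [1, 0, 0], "roll": 0}])

```text
t: 10.6
tool_pos: [0.5573, 0.0612, 0.1548]
eef_rot: [0.001, 0.086, 0.996, 0.0]
force: [-0.8, -0.2, 0.2]
width: 0.0003
```

Emit:
carry_out(rows=[{"delta_pos": [1, 0.1, 0], "roll": 0}, {"delta_pos": [0.6, 0, 0], "roll": 0}, {"delta_pos": [0, 0, 0], "roll": 0}])

```text
t: 10.85
tool_pos: [0.516, 0.071, 0.1547]
eef_rot: [-0.001, 0.085, 0.996, -0.0]
force: [1.1, -0.0, -0.4]
width: -0.0001
```

```bash
python3 -c "
from h import *
go(*spot(S['NL']),.112)
import cv2
for n in ['wrist','side']: cv2.imwrite('pics/%s6.png'%n,optics.snapshot(n)[:,:,::-1])
im=cv2.imread('pics/side6.png'); cv2.imwrite('pics/side6c.png',cv2.resize(im[150:260,200:340],None,fx=5,fy=5,interpolation=2))"
```

```text
t 10.85 tool [0.516  0.071  0.1547] box xy -0.0697 0.087 F [ 1.1 -0.  -0.4] w -0.0001
yawerr 0.001954087402307181 delta units [-0.27  0.04  1.71]
```

View pics/side6c.png

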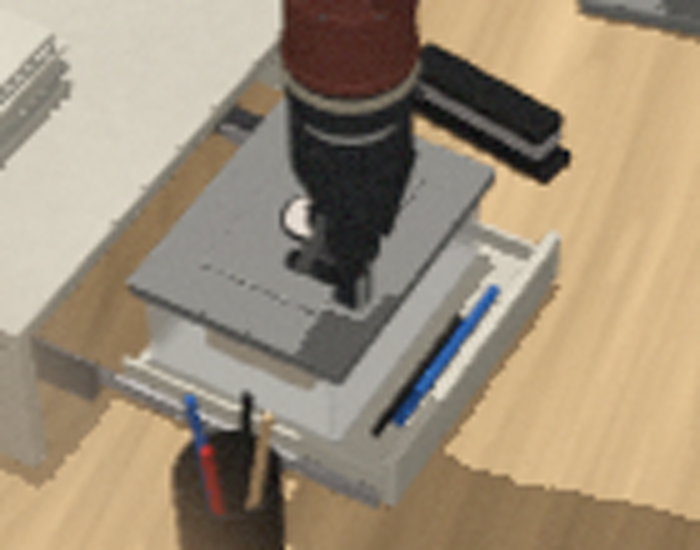

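Emit:
carry_out(rows=[{"delta_pos": [-0.2, 0, 0.6], "roll": 0}, {"delta_pos": [-0.05, 0, 0.6], "roll": 0}, {"delta_pos": [0, 0, 0.35], "roll": 0}, {"delta_pos": [0, 0, 0.1], "roll": 0}, {"delta_pos": [0, 0, 0], "roll": 0}])

```text
t: 11.37
tool_pos: [0.5251, 0.0691, 0.1126]
eef_rot: [-0.001, 0.086, 0.996, -0.0]
force: [0.5, 0.6, 0.0]
width: 0.0001
```

Emit:
carry_out(rows=[{"delta_pos": [0, 0, 0.08], "roll": 0}, {"delta_pos": [0, 0, 0.08], "roll": 0}, {"delta_pos": [0, 0, 0.06], "roll": 0}, {"delta_pos": [0, 0, 0], "roll": 0}])

```text
t: 11.7
tool_pos: [0.5262, 0.0692, 0.1091]
eef_rot: [0.001, 0.086, 0.996, -0.0]
force: [-1.6, -0.9, 7.7]
width: -0.0002
```

Near-left is flush at 0.109. Near-right may have popped up while far-left was pressed, so I'll recheck it.

Emit:
carry_out(rows=[{"delta_pos": [0, 0, -0.9], "roll": 0}, {"delta_pos": [0, -0.5, -0.8], "roll": 0}, {"delta_pos": [0, -1, 0], "roll": 0}, {"delta_pos": [0, -1, 0], "roll": 0}, {"delta_pos": [0, -1, 0], "roll": 0}])

```text
t: 12.12
tool_pos: [0.5105, -0.0177, 0.1512]
eef_rot: [0.001, 0.085, 0.996, -0.0]
force: [0.2, -0.9, 0.4]
width: -0.0001
```

Emit:
carry_out(rows=[{"delta_pos": [0, -1, 0], "roll": 0}, {"delta_pos": [0, -1, 0], "roll": 0}, {"delta_pos": [0, -1, 0], "roll": 0}, {"delta_pos": [0, -0.6, 0], "roll": 0}, {"delta_pos": [0, 0, 0], "roll": 0}])

```text
t: 12.53
tool_pos: [0.4948, -0.1083, 0.1508]
eef_rot: [0.001, 0.087, 0.996, -0.001]
force: [-0.8, -0.0, 0.5]
width: -0.0003
```

```bash
python3 -c "
from h import *
go(*spot(S['NR']),.112)"
```

```text
t 12.53 tool [ 0.4948 -0.1083  0.1508] box xy -0.0597 -0.0932 F [-0.8 -0.   0.5] w -0.0003
yawerr -0.001789711081236156 delta units [0.13 0.21 1.55]
```

Emit:
carry_out(rows=[{"delta_pos": [0.05, 0.2, 0.6], "roll": 0}, {"delta_pos": [0, 0, 0.6], "roll": 0}, {"delta_pos": [0, 0, 0.25], "roll": 0}, {"delta_pos": [0, 0, 0.1], "roll": 0}, {"delta_pos": [0, 0, 0], "roll": 0}])

```text
t: 12.95
tool_pos: [0.4943, -0.1001, 0.1114]
eef_rot: [-0.0, 0.086, 0.996, 0.0]
force: [-0.1, -0.1, -0.2]
width: -0.0002
```

Emit:
carry_out(rows=[{"delta_pos": [0, 0, 0.08], "roll": 0}, {"delta_pos": [0, 0, 0.06], "roll": 0}, {"delta_pos": [0, 0, 0.06], "roll": 0}, {"delta_pos": [0, 0, 0], "roll": 0}])

```text
t: 13.28
tool_pos: [0.4966, -0.1008, 0.109]
eef_rot: [0.002, 0.086, 0.996, -0.0]
force: [-1.9, 2.0, 18.9]
width: 0.0003
```

All four corners are confirmed flush. Now to the front of the tray.

Emit:
carry_out(rows=[{"delta_pos": [0, 0, -0.9], "roll": 0}, {"delta_pos": [0.5, 0.3, -0.5], "roll": 0}, {"delta_pos": [1, 0.8, 0], "roll": 0}, {"delta_pos": [1, 0.8, 0], "roll": 0}, {"delta_pos": [1, 0.8, 0], "roll": 0}])

```text
t: 13.7
tool_pos: [0.4194, -0.0184, 0.1421]
eef_rot: [0.001, 0.086, 0.996, -0.0]
force: [0.8, 0.2, 0.3]
width: -0.0001
```

Emit:
carry_out(rows=[{"delta_pos": [1, 0.8, 0], "roll": 0}, {"delta_pos": [0.5, 0.2, 0], "roll": 0}, {"delta_pos": [0, 0, 0], "roll": 0}])

```text
t: 13.95
tool_pos: [0.3847, 0.0137, 0.1418]
eef_rot: [-0.0, 0.085, 0.996, 0.0]
force: [0.9, -0.8, -0.2]
width: 0.0003
```

```bash
python3 -c "
from h import *
go(*spot((-.175,0)),.042)
import cv2
for n in ['wrist','side','top']: cv2.imwrite('pics/%s7.png'%n,optics.snapshot(n)[:,:,::-1])
im=cv2.imread('pics/side7.png'); cv2.imwrite('pics/side7c.png',cv2.resize(im[150:270,200:360],None,fx=5,fy=5,interpolation=2))"
```

```text
t 13.95 tool [0.3847 0.0137 0.1418] box xy -0.1892 0.008 F [ 0.9 -0.8 -0.2] w 0.0003
yawerr 0.003206708752366172 delta units [-0.57 -0.32  3.99]
```

View pics/side7c.png

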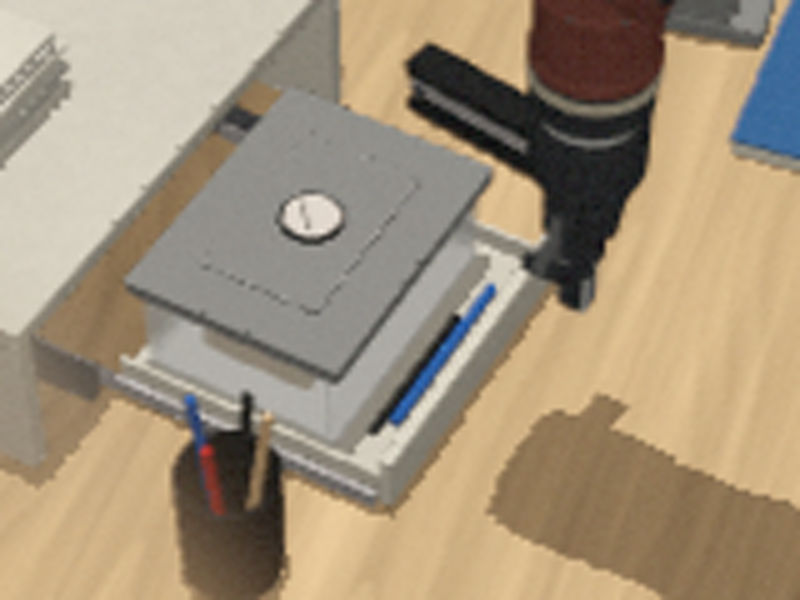

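View pics/wrist7.png

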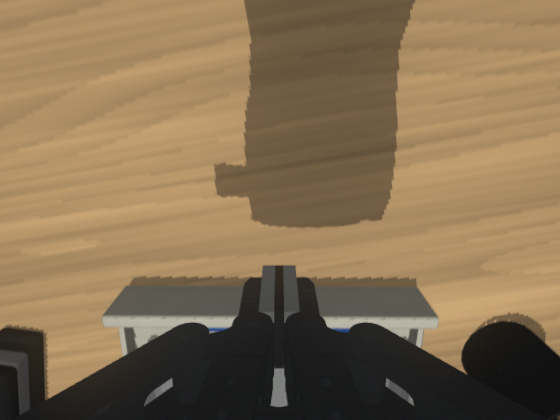

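The lid sits flat, and the tool is in front of the panel with tip clearance. Lowering now.

Emit:
carry_out(rows=[{"delta_pos": [0, -0.3, 0.7], "roll": 0}, {"delta_pos": [0, 0, 0.9], "roll": 0}, {"delta_pos": [0, 0, 1], "roll": 0}, {"delta_pos": [0, 0, 0.9], "roll": 0}, {"delta_pos": [0, 0, 0.4], "roll": 0}])

```text
t: 14.52
tool_pos: [0.3858, 0.0039, 0.0419]
eef_rot: [-0.001, 0.086, 0.996, 0.0]
force: [-0.6, 0.0, 0.3]
width: -0.0001
```

Emit:
carry_out(rows=[{"delta_pos": [-0.5, 0, 0.05], "roll": 0}, {"delta_pos": [-0.5, 0, 0], "roll": 0}, {"delta_pos": [-0.4, 0, 0], "roll": 0}, {"delta_pos": [-0.3, 0, 0], "roll": 0}, {"delta_pos": [-0.3, 0, 0], "roll": 0}])

```text
t: 14.93
tool_pos: [0.4363, -0.0045, 0.0428]
eef_rot: [0.0, 0.086, 0.996, -0.0]
force: [-0.1, 0.2, 0.4]
width: -0.0002
```

```bash
python3 -c "
from h import *
go(*spot((.039,0)),.042)
import cv2
for n in ['wrist','side']: cv2.imwrite('pics/%s8.png'%n,optics.snapshot(n)[:,:,::-1])
im=cv2.imread('pics/side8.png'); cv2.imwrite('pics/side8c.png',cv2.resize(im[150:270,200:360],None,fx=5,fy=5,interpolation=2))"
```

```text
t 14.93 tool [ 0.4363 -0.0045  0.0428] box xy -0.1352 -0.0011 F [-0.1  0.2  0.4] w -0.0002
yawerr 0.00029561703387548377 delta units [-6.97  0.04  0.03]
```

View pics/side8c.png

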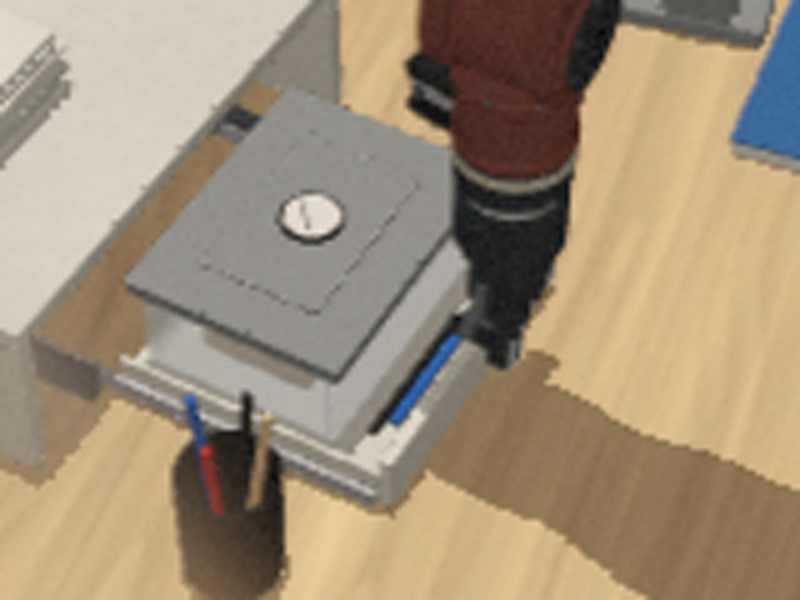

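Emit:
carry_out(rows=[{"delta_pos": [-0.4, 0, 0], "roll": 0}, {"delta_pos": [-0.4, 0, 0], "roll": 0}, {"delta_pos": [-0.5, 0, 0], "roll": 0}, {"delta_pos": [-0.5, 0, 0], "roll": 0}, {"delta_pos": [-0.5, 0, 0], "roll": 0}])

```text
t: 15.45
tool_pos: [0.4905, -0.0136, 0.0424]
eef_rot: [-0.002, 0.086, 0.996, -0.0]
force: [-4.8, -0.3, 2.6]
width: 0.0
```

Emit:
carry_out(rows=[{"delta_pos": [-0.5, 0, 0], "roll": 0}, {"delta_pos": [-0.5, 0, 0], "roll": 0}, {"delta_pos": [-0.5, 0, 0], "roll": 0}, {"delta_pos": [-0.5, 0, 0], "roll": 0}, {"delta_pos": [-0.5, 0, 0], "roll": 0}])

```text
t: 15.87
tool_pos: [0.5523, -0.0245, 0.0424]
eef_rot: [-0.002, 0.086, 0.996, -0.0]
force: [-4.2, -1.3, 2.5]
width: -0.0001
```

```bash
python3 -c "
from h import *
go(*spot((.044,0)),.042)"
```

```text
t 15.87 tool [ 0.5523 -0.0245  0.0424] box xy -0.0176 -0.0009 F [-4.2 -1.3  2.5] w -0.0001
yawerr 0.0009138332851299502 delta units [-2.46  0.03  0.01]
```

Emit:
carry_out(rows=[{"delta_pos": [-0.5, 0, 0], "roll": 0}, {"delta_pos": [-0.5, 0, 0], "roll": 0}, {"delta_pos": [-0.4, 0, 0], "roll": 0}, {"delta_pos": [-0.3, 0, 0], "roll": 0}, {"delta_pos": [-0.2, 0, 0], "roll": 0}])

```text
t: 16.28
tool_pos: [0.6, -0.0327, 0.0424]
eef_rot: [-0.001, 0.086, 0.996, -0.0]
force: [-5.4, -1.0, 2.2]
width: 0.0001
```

Emit:
carry_out(rows=[{"delta_pos": [-0.15, 0, 0], "roll": 0}, {"delta_pos": [-0.15, 0, 0], "roll": 0}, {"delta_pos": [-0.1, 0, 0], "roll": 0}, {"delta_pos": [0, 0, 0], "roll": 0}])

```text
t: 16.62
tool_pos: [0.6101, -0.0342, 0.0427]
eef_rot: [-0.0, 0.086, 0.996, 0.0]
force: [-2.9, -1.2, 0.3]
width: -0.0004
```

```bash
python3 -c "
from h import *
go(*spot((.044,0)),.042)
import cv2
for n in ['wrist','side']: cv2.imwrite('pics/%s9.png'%n,optics.snapshot(n)[:,:,::-1])
im=cv2.imread('pics/side9.png'); cv2.imwrite('pics/side9c.png',cv2.resize(im[130:250,180:340],None,fx=5,fy=5,interpolation=2))"
```

```text
t 16.62 tool [ 0.6101 -0.0342  0.0427] box xy 0.0411 -0.0005 F [-2.9 -1.2  0.3] w -0.0004
yawerr 0.0009710886823723897 delta units [-0.11  0.02  0.03]
```

View pics/side9c.png

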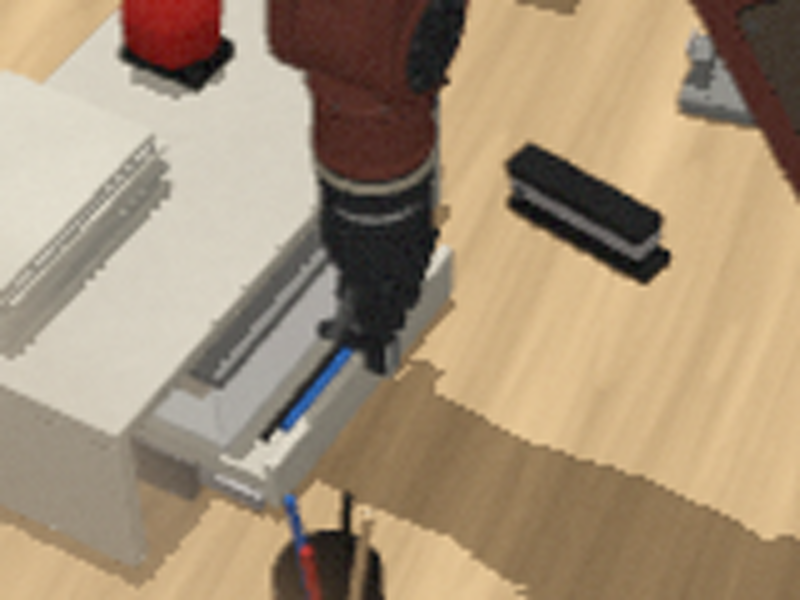

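Nearly home, with the lid edge still showing outside the riser. I'll keep pushing until it hits the stop.

Emit:
carry_out(rows=[{"delta_pos": [-0.15, 0, 0], "roll": 0}, {"delta_pos": [-0.15, 0, 0], "roll": 0}, {"delta_pos": [-0.1, 0, 0], "roll": 0}, {"delta_pos": [0, 0, 0], "roll": 0}])

```text
t: 17.05
tool_pos: [0.6104, -0.034, 0.042]
eef_rot: [-0.009, 0.085, 0.996, 0.001]
force: [-36.8, 4.2, 27.5]
width: -0.0003
```

The force rose sharply without further motion, and the face is where it should be at home, so it's at the stop. Backing off.

Emit:
carry_out(rows=[{"delta_pos": [0.5, 0, 0], "roll": 0}, {"delta_pos": [1, 0, 0], "roll": 0}, {"delta_pos": [1, 0, 0], "roll": 0}, {"delta_pos": [1, 0, 0], "roll": 0}, {"delta_pos": [1, 0, 0], "roll": 0}])

```text
t: 17.47
tool_pos: [0.509, -0.0164, 0.0433]
eef_rot: [0.001, 0.086, 0.996, 0.0]
force: [0.1, -0.4, 0.7]
width: 0.0002
```

Emit:
carry_out(rows=[{"delta_pos": [1, 0, -0.5], "roll": 0}, {"delta_pos": [1, 0, -1], "roll": 0}, {"delta_pos": [1, 0, -1], "roll": 0}, {"delta_pos": [0.5, 0, -0.5], "roll": 0}, {"delta_pos": [0, 0, 0], "roll": 0}])

```text
t: 17.88
tool_pos: [0.4227, -0.0013, 0.1206]
eef_rot: [0.002, 0.085, 0.996, 0.0]
force: [0.9, 0.1, -0.2]
width: -0.0002
```

```bash
python3 -c "
from h import *
go(*spot((.044,0)),.042)
import cv2
for n in ['top','side']: cv2.imwrite('pics/%s10.png'%n,optics.snapshot(n)[:,:,::-1])
a=cv2.imread('pics/side10.png')[130:250,180:340];b=cv2.imread('pics/top10.png')[90:210,230:390]
import numpy as np
cv2.imwrite('pics/c10.png',cv2.resize(b,None,fx=5,fy=5,interpolation=2));cv2.imwrite('pics/s10.png',cv2.resize(a,None,fx=5,fy=5,interpolation=2))"
```

```text
t 17.88 tool [ 0.4227 -0.0013  0.1206] box xy -0.1492 -0.0003 F [ 0.9  0.1 -0.2] w -0.0002
yawerr 0.0016424135354826674 delta units [-7.71 -0.    3.18]
```

View pics/c10.png

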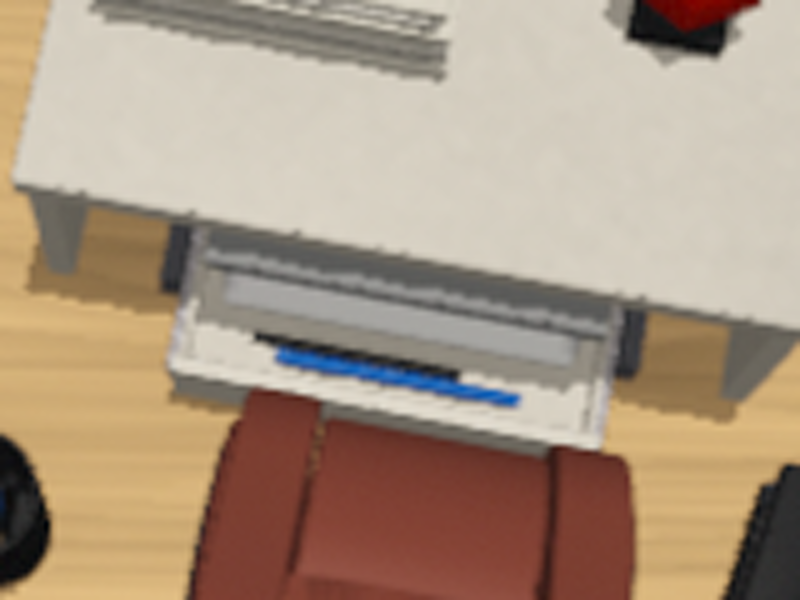

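View pics/s10.png

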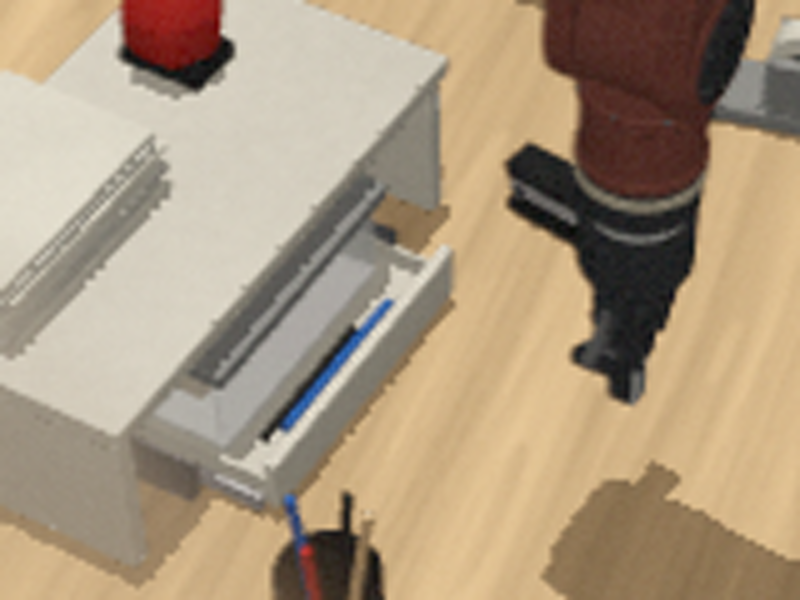

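```bash
python3 -c "
from h import *
u=np.array([np.cos(TH),np.sin(TH)])
for a,b in (((251,228),(263.6,163.6)),((337.5,244.3),(349.8,179.8))):
  A,B=ray('top',a,.054),ray('top',b,.054)
  print((A[:2]-C)@u,(B[:2]-C)@u,(B-A)[:2]@u)
print(sense()['t'])"
```

```text
-0.1296374056013471 0.051116674006007036 0.18075407960735412
-0.12943620741319495 0.05082072702544953 0.18025693443864446
17.9833
```

The tray's measured travel is 0.180 m, so it is home. The arm is clear, so I'm handing in.

```bash
python3 -c "
from workcell import order
print(order.close_job())"
```

```text
the job is handed in; nothing more can be done
None
```

The lid is sealed and the tray is fully home. I handed the job in at about 18 s of the 51 s allowed; no verdict is reported.

- **Lid:** I pressed the corners in the order near-left, near-right, far-right, far-left. Near-left stood about 1 mm high after its first press. On rechecking, both near corners were flush at 0.109 m, the sealed height, and the two far corners had stopped there when pressed. I did not recheck the far corners before the push. The highest pressing force I read was about 38 N.
- **Tray:** I pushed the front panel until the force rose to about 37 N with no further movement, then backed off. Travel measured in the top camera was 0.180 to 0.181 m.
- **Let go:** The arm stood clear at the end, reading about 1 N. The pen cup and stapler showed no visible shift. I did not measure the other things on the desk.
- **Slips and disagreements:** Two move calls were refused for a missing roll value and moved nothing. The tray slid in by a few millimetres during the pressing. In the wrist view the far-right corner was about 5 mm from my estimate, well inside the 35 mm limit. Once the tray was home the riser hid most of the lid, so its seal then rests on the earlier checks and the flat front edge still in view.

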